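# Hang the deep cleaning basket on the sprung hook

## Robot

A 6-joint arm with a two-finger parallel gripper is mounted at the origin on the work surface. World frame = base frame: x ahead of the robot, y to its left, z up, the work surface at z = 0. Lengths are in m, angles in rad, forces in N, time in s.
With the tool pointing down it reaches from about 0.425 to 0.95 m from the base axis. Payload 3.5 kg.
Tool frame: the origin (TCP) lies on the centre line of the jaws, within the pads' length; the fingertips stand 19 mm ahead of it and the grasp point (between the pads) is the TCP; z points along the fingers, y is the line along which they close (so a half turn about z gives the same grasp; the last joint's range is limited). The gripper opens to 85 mm and grips with 20 to 120 N. Pads are 22 mm wide; open, the fingers measure 114 mm over their backs; the gripper's body (76 mm by 85 mm) begins 54 mm behind the grasp point. The pads swing forward as they close: fully open they stand 13 mm farther back than shut.
Start: joints at [-1.486, 0.286, 1.577, -0, 1.279, -0.15], TCP at [0.157, -0.656, 0.25] pointing down, gripper open.
Joint ranges: [-2.77, 2.77], [-0.9, 2.22], [0.21, 2.48], [-1.53, 4.67], [0.24, 2.81], [-2.84, 2.84]. Speed limits (rad/s): [2.79, 2.79, 3.14, 3.14, 3.14, 3.14].

## Interface

Orientations are given as a unit quaternion [x, y, z, w].
In Python, from plant import status, cams, ctrl gives the robot as it stands.
- The arm moves only by the shell command python3 -m inch 'ROWS' [FORCE]. ROWS is JSON, a list of rows, each a list of 3 entries, a list of its own where there are three numbers: the opening, from -1 (shut) to 1 (fully open), then the shift along the tool's x, y, z in cm, then the turn about the tool's z in rad. In form: [[jaw, [dx, dy, dz], twist], ...]. A call has 1 to 20 rows; each row is the pose to reach, as a shift and turn from the pose commanded when the call began, along the tool's axes at that moment; what a row does not reach only later rows make up. A row lasts 1/10 s, in which the tool goes at most 50 mm and 8.59 degrees, less where a joint would pass 70% of its speed; a pose out of reach is approached as far as the arm can. A call with a gripper value outside its range is refused whole. The fingers move at their own pace and stop on an object; FORCE is the grip in N (left out, the last holds). Time passes only in rows, so rows that repeat a pose let the fingers close. It gives the time, the measured TCP pose, the force and the opening at its end, in the units of the state.
- status.get_state(): the state, without advancing time (a new reading comes with each control period).
- cams.read_camera(name): name is "side" or "top"; returns the picture (480x640x3 uint8, blue, green, red); there is no depth.
- cams.calibration(name): a dict with "camera_matrix" (3x3 intrinsics, pixels), "k1" (the pictures are not rectified: a ray, as slopes to the right and down, at radius r is drawn at 1 + k1 r^2 times it, then the intrinsics apply), "cam_to_world" (4x4, takes a point from camera to world coordinates). Camera axes: x right, y down, z forward; pixel columns grow to the right and rows downward; lengths in m; the calibration is good to about 2 mm. A picture is of the moment at which its call begins. calibration takes no time and is no camera call.
- ctrl.sign_off(): hands the job in, once; it reports no verdict.
The state is a dict: "time": time; "qpos": joint angles; "dq": joint speeds; "joint_efforts": joint torques, N m; "eef_pos": TCP position; "tcp_rot": TCP orientation; "contact_force": force on the tool from outside, world axes, zero at the start; "wrist_torque": the same for the moment, N m; "opening": opening from 0.0 (shut) to 1.0 (fully open).
Only numpy, scipy, OpenCV 4.12 (cv2) and the standard library are available. Lean on these libraries where they do the work, as an engineer would, in place of code of your own. Each camera call takes 0.05 s, during which the arm holds its last target. There are 200 camera calls.

## Task

At the watch-repair bench, hang the deep cleaning basket up to drain: pull the sprung hook down by its knob while the basket stands in the tray, slide the hook under the basket's wire bail, and let it go back up so that the basket hangs from it at rest, clear of the tray, with the hook fully up and let go. Leave the shallow basket standing where it is.

Things in the scene. Friction and masses are not known exactly. Their poses are not given: they have to be found in the camera images.
- knob (a point): Upright black knob of the hook, 26 mm across, 40 mm high, on a steel disc 44 mm across. Point on its axis, 22 mm above the disc's top, 18 mm below its top, 102 mm straight above seat. Axes: z up, y along the rail, x away from the robot, to the mast 150 mm beyond the knob. Knob and hook move as one: freely along y (light friction, 200 mm each way from mid-tray) and down; no turning, no x.
- seat (a point): Where a bail rests in the hook, centre of its 6 mm bar; about 190 mm above the table when up, clear above all in the tray. Axes as knob. The hook is a J open towards -y: tip 27 mm to the -y side, rising to 22 mm above this point; shank 24 mm to the +y side; lowest part 3 mm below. It enters a bail from the +y side, moving towards -y.
- hook (a joint): How far the hook is pulled down, m: 0 = fully up, 0.11 = bottom stop. A damped spring always pulls it up: about 7 N to hold when up, 10 N at the bottom, about 2.5 N more at 0.1 m/s. The spring lifts hook and basket all the way up by itself.
- deep: The deep basket: lidded steel drum 67 mm across, 55 mm high to its lid's top, with a stiff fixed bail of 5 mm wire arched over it, 62 mm wide, peak 120 mm above the origin. Loose in the grey drip tray (floor 4 mm up), within about 10 mm of the hook's path. Origin: centre of underside; z up; bail in its x-z plane, within 12 degrees of square across the rail. 0.11 to 0.22 kg.
- shallow: The shallow basket, to be left alone: like the deep one but 22 mm high to the lid's top, bail peak 77 mm above the origin. It stands in the same tray, as does a lidded amber jar 52 mm across, 80 mm high; the three are about 130 mm apart along the rail, in any order. Origin: centre of underside; z up; bail in its x-z plane.
Things that resemble listed ones, but are neither listed nor needed, are in the scene too. What is shaped like the deep but blue or green is not meant.

How it is judged:
By the outcome, as a careful person would: the job done as asked, in the order asked, and still so for the second after the job is handed in, with the robot touching nothing.
It also fails if it takes over 43 s, if anything falls off the work surface, if the arm or the gripper's body presses on something with over 40 N, if the wrist force passes 120 N, or if a joint passes its speed limit or range.

## Working session

There is one attempt and no reset: what is moved stays moved. The work goes in short steps, Python scripts to look and compute and a shell command to move; the robot and the scene stay as the last step left them, time stands still between calls to the robot, and variables do not carry over. Pictures are saved under pics/ and viewed, on a budget of 10 in all, crops included, one or two more only if the job needs it, and the job is handed in when it is done.

```bash
ls; mkdir -p pics
cat > h.py <<'E'
import numpy as np, cv2
from plant import status, cams, ctrl
def ray(name,u,v):
    c=cams.calibration(name);K=np.array(c["camera_matrix"]);T=np.array(c["cam_to_world"]);k=c["k1"]
    d=np.array([(u-K[0,2])/K[0,0],(v-K[1,2])/K[1,1]]);s=d.copy()
    for _ in range(20): s=d/(1+k*(s@s))
    return T[:3,3],T[:3,:3]@np.array([*s,1])
def plane(name,u,v,z=None,ax=2):
    o,d=ray(name,u,v);return o+d*(z-o[ax])/d[ax]
def two(a,b):
    (o1,d1),(o2,d2)=ray("side",*a),ray("top",*b)
    t=np.linalg.lstsq(np.c_[d1,-d2],o2-o1,rcond=None)[0]
    p,q=o1+d1*t[0],o2+d2*t[1];return (p+q)/2,np.linalg.norm(p-q)
def proj(name,p):
    c=cams.calibration(name);K=np.array(c["camera_matrix"]);T=np.linalg.inv(np.array(c["cam_to_world"]))
    q=T[:3,:3]@p+T[:3,3];s=q[:2]/q[2];s=s*(1+c["k1"]*(s@s));return K[:2,:2]@s+K[:2,2]
E
python3 - <<'E'
from h import *
for n in("side","top"):
    cv2.imwrite(f"pics/{n}0.png",cams.read_camera(n)); c=cams.calibration(n); print(n,np.round(c["cam_to_world"],3).tolist(),c["camera_matrix"],c["k1"])
print(status.get_state())
E
```

```text
pics
side [[-0.995, -0.072, 0.064, 0.422], [-0.097, 0.734, -0.673, 0.732], [0.001, -0.676, -0.737, 0.867], [0.0, 0.0, 0.0, 1.0]] [[533.61681658   0.         313.5316501 ]
 [  0.         533.61681658 241.16597032]
 [  0.           0.           1.        ]] -0.06041022954438284
top [[-0.02, -0.996, 0.09, 0.403], [-1.0, 0.021, 0.012, 0.086], [-0.014, -0.09, -0.996, 0.964], [0.0, 0.0, 0.0, 1.0]] [[444.88480437   0.         318.81098014]
 [  0.         444.88480437 247.78068739]
 [  0.           0.           1.        ]] -0.1097968633971679
{'time': 0.1, 'qpos': array([-1.48602805e+00,  2.87133913e-01,  1.57804973e+00,  2.31794763e-05,
        1.27863150e+00, -1.49980465e-01]), 'dq': array([ 0.00164828, -0.00158303, -0.0026095 , -0.00093053,  0.00153887,
        0.0013415 ]), 'joint_efforts': array([ 3.68604069e-04, -4.07298446e+01, -2.93699080e+01, -1.37533893e-04,
        3.43114320e-03,  1.75687535e-05]), 'eef_pos': array([ 0.15700215, -0.65590403,  0.24903721]), 'tcp_rot': array([ 9.93119312e-01,  1.17101653e-01,  4.73160162e-05, -1.11029565e-03]), 'contact_force': array([-0.6763646 , -0.03783571, -0.43304956]), 'wrist_torque': array([0.02024589, 0.01524774, 0.00746326]), 'opening': 0.9997921562913119}
```

View pics/side0.png

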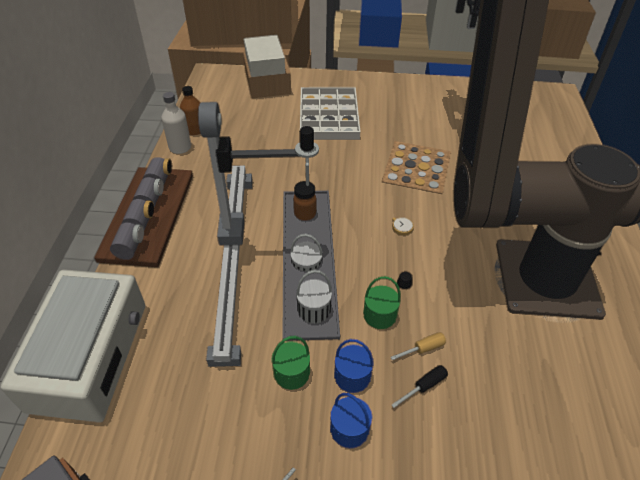

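View pics/top0.png

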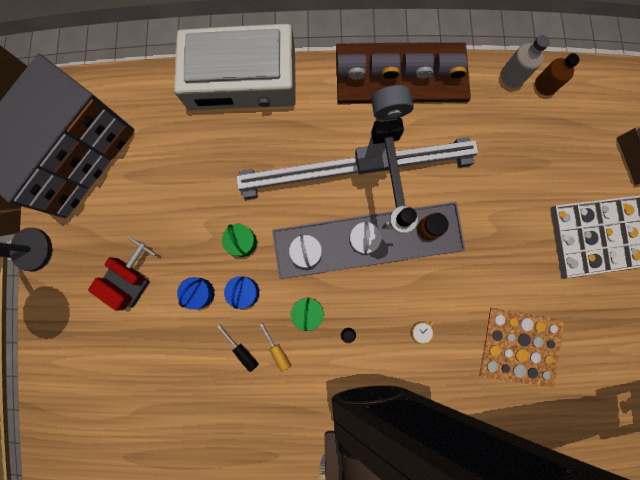

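The grey tray holds, by side-view pixels, the jar at (304,203), a short steel basket at (306,252) and a tall steel one at (315,298). In the top view these are (434,226), (365,238) and (305,251). Green and blue copies stand outside the tray, and a loose black cap lies at side (405,280). The hook knob is at side (307,138), top (405,217). The tall steel basket at (315,298) should be the deep one, so I'll confirm it in a crop.

Run:
```python
from h import *
s=cv2.imread("pics/side0.png");t=cv2.imread("pics/top0.png")
a=cv2.resize(s[120:345,265:355],None,fx=2.6,fy=2.6,interpolation=cv2.INTER_CUBIC)
b=cv2.resize(t[130:290,230:490],None,fx=2.1,fy=2.1,interpolation=cv2.INTER_CUBIC)
o=np.zeros((590,800,3),np.uint8);o[:a.shape[0],:a.shape[1]]=a[:590];o[:b.shape[0],240:240+b.shape[1]]=b[:, :560];cv2.imwrite("pics/crop1.png",o)
# tray corners by mask: estimates
for n,pts in(("top",[(274,231),(457,204),(463,250),(281,277)]),("top",[(240,183),(475,147)])):
    for p in pts: print(n,p,plane(n,*p,z=.008).round(3))
p,e=two((307,131),(407,214));print("knob top rough",p.round(4),e)
```

```text
top (274, 231) [0.528 0.195 0.008]
top (457, 204) [ 0.579 -0.207  0.008]
top (463, 250) [ 0.478 -0.215  0.008]
top (281, 277) [0.428 0.181 0.008]
top (240, 183) [0.636 0.269 0.008]
top (475, 147) [ 0.708 -0.256  0.008]
knob top rough [ 0.5085 -0.0386  0.3079] 0.0027692751368661953
```

View pics/crop1.png

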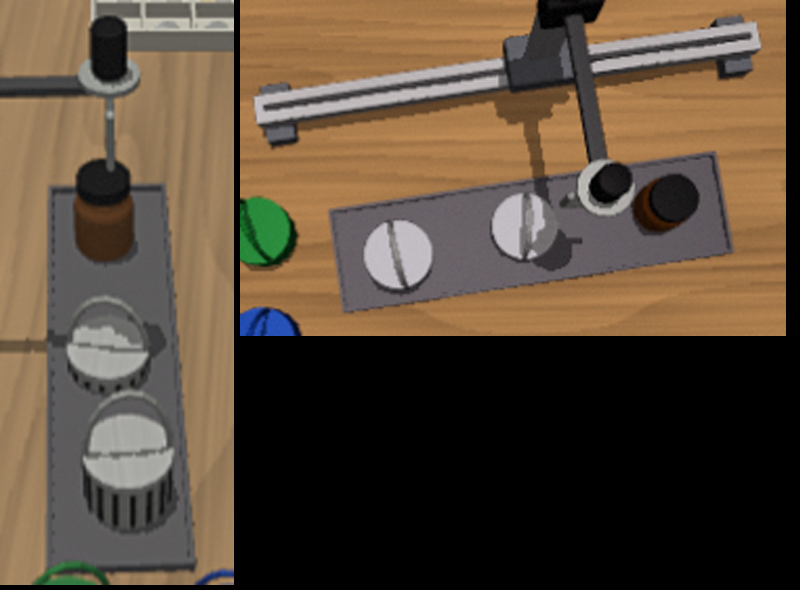

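The crop confirms it. The nearest drum, at side (315,298) and top (305,251), is steel and tall with ribs, so it is the deep basket. The middle one at (306,252) is the low one, which is the shallow basket. Next I'll measure the knob, the rail yaw and the deep basket.

```bash
cat > m.py <<'E'
from h import *
s=cv2.imread("pics/side0.png");t=cv2.imread("pics/top0.png")
def comps(img,x0,y0,x1,y1,f,amin=60):
    m=np.zeros(img.shape[:2],np.uint8);m[y0:y1,x0:x1]=f(img[y0:y1,x0:x1].astype(int))*255
    n,l,st,c=cv2.connectedComponentsWithStats(m)
    return [(st[i].tolist(),c[i].round(1),l==i) for i in range(1,n) if st[i,4]>amin]
E
python3 - <<'E'
from m import *
for n,im,b in(("side",s,(290,115,325,165)),("top",t,(385,195,425,235))):
    for st,c,_ in comps(im,*b,lambda a:a.max(2)<45,30): print(n,"dark",st,c)
wh=lambda a:(a.min(2)>115)&(a.max(2)-a.min(2)<30)
for st,c,l in comps(t,280,210,425,280,wh): print("top white",st,c)
for st,c,l in comps(s,280,130,345,330,wh): print("side white",st,c)
# rail / tray yaw
def yaw(c,z):
    P=np.array([plane("top",*p,z=z)[:2] for p in c]).astype(np.float32);return cv2.minAreaRect(P)
g=comps(t,262,195,475,285,lambda a:(a.max(2)<125)&(a.max(2)-a.min(2)<18),3000)
for st,c,l in g:
    k=cv2.findContours(l.astype(np.uint8),0,1)[0][0][:,0];print("tray",st,yaw(k,.006))
g=comps(t,230,130,490,200,lambda a:(a.min(2)>120)&(a.max(2)-a.min(2)<22),100)
for st,c,l in g: print("rail",st,yaw(np.argwhere(l)[:,::-1],.03))
E
```

```text
side dark [300, 126, 14, 25, 300] [306.5 138.2]
top dark [396, 208, 20, 19, 275] [406.  216.8]
top dark [417, 220, 8, 15, 67] [419.8 228.6]
top white [391, 210, 27, 23, 211] [401.3 222.7]
top white [350, 222, 15, 31, 357] [357.9 236.6]
top white [366, 222, 10, 24, 170] [370.1 233.2]
top white [289, 235, 33, 32, 796] [305.  250.3]
side white [314, 130, 31, 2, 62] [329.  130.5]
side white [295, 143, 24, 13, 115] [305.4 149.8]
side white [291, 245, 31, 21, 447] [304.7 255.3]
side white [297, 279, 35, 29, 736] [314.  293.2]
tray [273, 202, 192, 76, 7410] ((0.5068586468696594, -0.009689763188362122), (0.11216163635253906, 0.40756121277809143), 7.566216945648193)
rail [396, 141, 82, 23, 785] ((0.6905782222747803, -0.16249611973762512), (0.029806293547153473, 0.1789260059595108), 7.7638444900512695)
rail [237, 158, 118, 31, 1192] ((0.6507611274719238, 0.1438029408454895), (0.030618630349636078, 0.25729453563690186), 7.536628723144531)
```

Run:
```python
from m import *
K,e=two((306.5,138.2),(406,216.8));print("knob mid",K.round(4),e, plane("top",406,216.8,z=.29).round(4),plane("side",306.5,138.2,z=.29).round(4))
D=plane("top",305.2,250.8,z=.059);D2=plane("side",314,293.2,z=.059);print("deep",D.round(4),D2.round(4))
S=plane("side",304.7,255.3,z=.026);print("shallow",S.round(4))
y=np.array([-np.sin(.132),np.cos(.132)]);x=np.array([np.cos(.132),np.sin(.132)])
mid=np.array([.5069,-.0097])
for n,p in(("knob",K),("deep",D),("deep2",D2),("sh",S)): print(n,"x,y from mid-tray in rail frame",x@(p[:2]-mid),y@(p[:2]-mid))
from scipy.spatial.transform import Rotation as R
st=status.get_state();Rt=R.from_quat(st["tcp_rot"]).as_matrix();print(Rt.round(3))
d=np.array([*K[:2],.292])-st["eef_pos"];print("to knob in tool cm",(Rt.T@d*100).round(2))
print("rail y in tool",Rt.T@[*y,0])
```

```text
knob mid [ 0.5083 -0.0401  0.2909] 4.540956723084445e-05 [ 0.5085 -0.0403  0.29  ] [ 0.5085 -0.0414  0.29  ]
deep [0.4789 0.1253 0.059 ] [0.4782 0.1273 0.059 ]
shallow [0.5093 0.0064 0.026 ]
knob x,y from mid-tray in rail frame -0.0025680854249544387 -0.03035413586955119
deep x,y from mid-tray in rail frame -0.009992845440877687 0.1374984534265632
deep2 x,y from mid-tray in rail frame -0.010376195201614915 0.13962037368610034
sh x,y from mid-tray in rail frame 0.004536417480962805 0.01566850229479874
[[ 0.973  0.233 -0.   ]
 [ 0.233 -0.973  0.002]
 [ 0.    -0.002 -1.   ]]
to knob in tool cm [ 48.5  -51.73  -4.17]
rail y in tool [ 0.10256099 -0.99472424  0.00221897]
```

```bash
python3 -m inch '[[1,[0,0,-5],0],[1,[0,0,-10],0],[1,[48.5,-51.7,-12],0.1],[1,[48.5,-51.7,-12],0.1],[1,[48.5,-51.7,-12],0.1],[1,[48.5,-51.7,-12],0.1],[1,[48.5,-51.7,-12],0.1],[1,[48.5,-51.7,-12],0.1],[1,[48.5,-51.7,-12],0.1],[1,[48.5,-51.7,-12],0.1],[1,[48.5,-51.7,-12],0.1],[1,[48.5,-51.7,-12],0.1],[1,[48.5,-51.7,-12],0.1],[1,[48.5,-51.7,-12],0.1],[0.5,[48.5,-51.7,-12],0.1],[0.5,[48.5,-51.7,-12],0.1],[0.5,[48.5,-51.7,-12],0.1],[0.5,[48.5,-51.7,-12],0.1],[0.5,[48.5,-51.7,-12],0.1],[0.5,[48.5,-51.7,-12],0.1]]' 60
python3 - <<'E'
from m import *
from scipy.spatial.transform import Rotation as R
st=status.get_state();Rt=R.from_quat(st["tcp_rot"]).as_matrix()
d=np.array([.5083,-.0401,.2925])-st["eef_pos"];print(Rt.round(3).tolist(),"to knob cm",(Rt.T@d*100).round(2),"rail y",(Rt.T@[-np.sin(.132),np.cos(.132),0]).round(4))
s=cams.read_camera("side");t=cams.read_camera("top")
cv2.imwrite("pics/v2.png",np.hstack([cv2.resize(s[30:230,220:420],(400,400)),cv2.resize(t[120:320,300:500],(400,400))]))
E
```

```text
time: 2.1
eef_pos: [0.508, -0.0421, 0.3701]
tcp_rot: [0.998, 0.066, -0.0, 0.0]
contact_force: [-0.6, -0.2, -0.2]
opening: 0.751
[[0.991, 0.132, -0.0], [0.132, -0.991, -0.0], [-0.001, 0.0, -1.0]] to knob cm [ 0.06 -0.2   7.76] rail y [ 7.e-04 -1.e+00 -2.e-04]
```

View pics/v2.png

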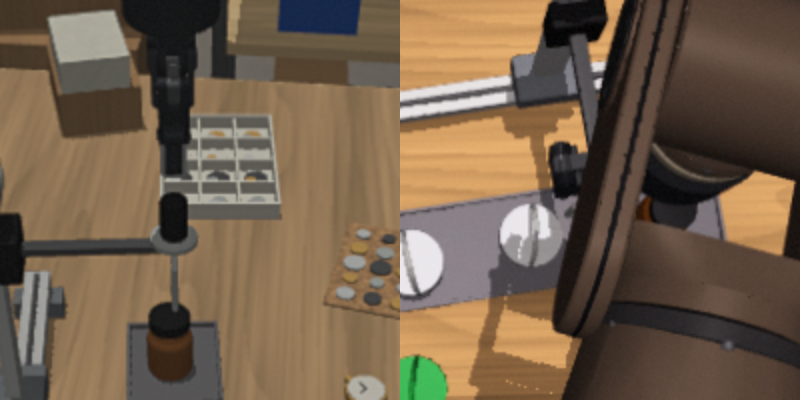

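The side view shows the near finger directly in line above the knob (crop (173,160) over (173,200)). I'll go down and grip.

```bash
python3 -m inch '[[0.5,[0,-0.2,2.5],0],[0.5,[0,-0.2,5],0],[0.5,[0,-0.2,6.5],0],[0.5,[0,-0.2,7.6],0],[0.5,[0,-0.2,7.6],0],[0.5,[0,-0.2,7.6],0],[-0.6,[0,-0.2,7.6],0],[-1,[0,-0.2,7.6],0],[-1,[0,-0.2,7.6],0],[-1,[0,-0.2,7.6],0],[-1,[0,-0.2,7.6],0],[-1,[0,-0.2,7.6],0],[-1,[0,-0.2,7.6],0]]' 60
python3 - <<'E'
from m import *
cv2.imwrite("pics/v3.png",cv2.resize(cams.read_camera("side")[60:260,220:420],(600,600)))
E
```

```text
time: 3.5
eef_pos: [0.5087, -0.039, 0.2956]
tcp_rot: [0.998, 0.067, 0.001, 0.0]
contact_force: [0.6, 0.6, 6.3]
opening: 0.288
```

View pics/v3.png

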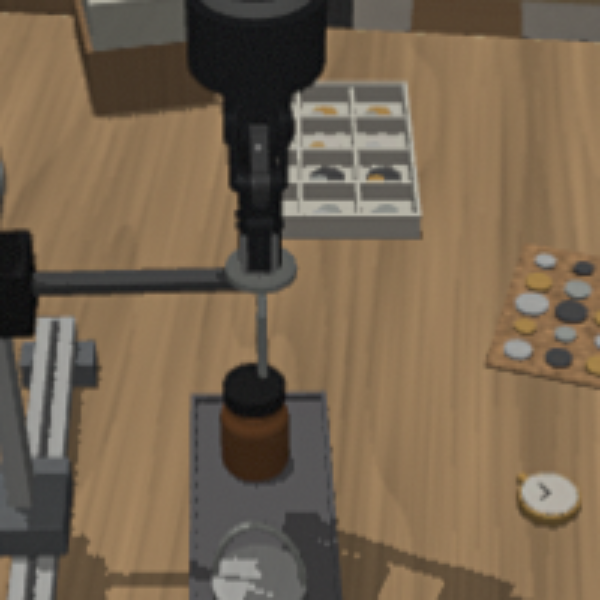

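The knob is gripped: opening 0.288 is about 25 mm, against a 26 mm knob. I'll slide it up the rail past the deep basket, with the hook still fully up.

```bash
python3 -m inch '[[-1,[0,-1,0],0],[-1,[0,-3,0],0],[-1,[0,-5,0],0],[-1,[0,-7,0],0],[-1,[0,-9,0],0],[-1,[0,-11,0],0],[-1,[0,-13,0],0],[-1,[0,-15,0],0],[-1,[0,-17,0],0],[-1,[0,-19,0],0],[-1,[0,-20.3,0],0],[-1,[0,-21,0],0],[-1,[0,-21,0],0],[-1,[0,-21,0],0],[-1,[0,-21,0],0]]'
python3 - <<'E'
from m import *
st=status.get_state();p=st["eef_pos"][:2]-[.5069,-.0097];print(p@[np.cos(.132),np.sin(.132)],p@[-np.sin(.132),np.cos(.132)],st["contact_force"])
cv2.imwrite("pics/v4.png",cv2.resize(cams.read_camera("side")[160:360,220:420],(600,600)))
E
```

```text
time: 5.05
eef_pos: [0.4813, 0.1697, 0.2956]
tcp_rot: [0.998, 0.067, 0.002, -0.001]
contact_force: [5.2, 1.5, 5.0]
opening: 0.288
-0.0017460378043920514 0.18116500660405388 [5.24219862 1.49563858 5.00197931]
```

View pics/v4.png

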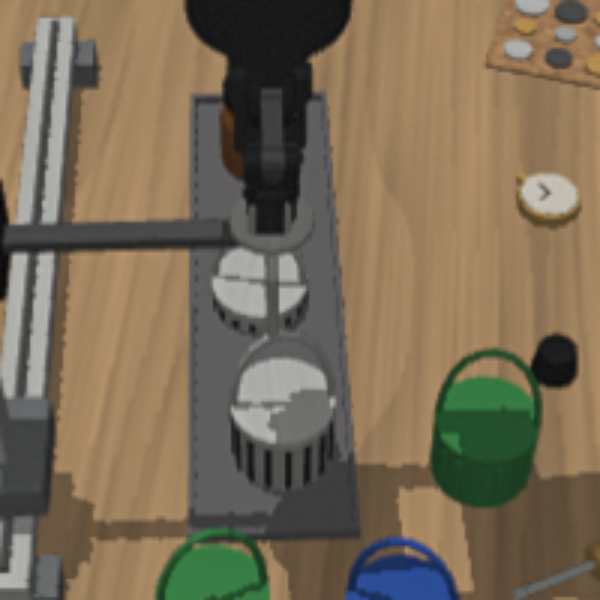

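The hook now sits at rail +181 mm and the bail at +138 mm. I'll take a little more clearance and then pull down.

```bash
python3 -m inch '[[-1,[0.05,-0.7,0],0],[-1,[0.05,-0.7,0.5],0],[-1,[0.05,-0.7,1.5],0],[-1,[0.05,-0.7,2.5],0],[-1,[0.05,-0.7,3.5],0],[-1,[0.05,-0.7,4.5],0],[-1,[0.05,-0.7,5.5],0],[-1,[0.05,-0.7,6.5],0],[-1,[0.05,-0.7,7.5],0],[-1,[0.05,-0.7,8.5],0],[-1,[0.05,-0.7,9.5],0],[-1,[0.05,-0.7,10.2],0],[-1,[0.05,-0.7,10.5],0],[-1,[0.05,-0.7,10.5],0],[-1,[0.05,-0.7,10.5],0]]' 80
python3 - <<'E'
from m import *
st=status.get_state();p=st["eef_pos"][:2]-[.5069,-.0097];print(p@[np.cos(.132),np.sin(.132)],p@[-np.sin(.132),np.cos(.132)],st["contact_force"])
cv2.imwrite("pics/v5.png",np.hstack([cv2.resize(cams.read_camera("side")[200:350,250:380],(520,600)),cv2.resize(cams.read_camera("top")[200:350,270:340],(280,600))]))
E
```

```text
time: 6.6
eef_pos: [0.4805, 0.1765, 0.1913]
tcp_rot: [0.998, 0.067, 0.001, -0.0]
contact_force: [-0.1, 0.4, 9.5]
opening: 0.283
-0.0016808464810917484 0.18804724985884094 [-0.10053817  0.44014992  9.51092124]
```

View pics/v5.png

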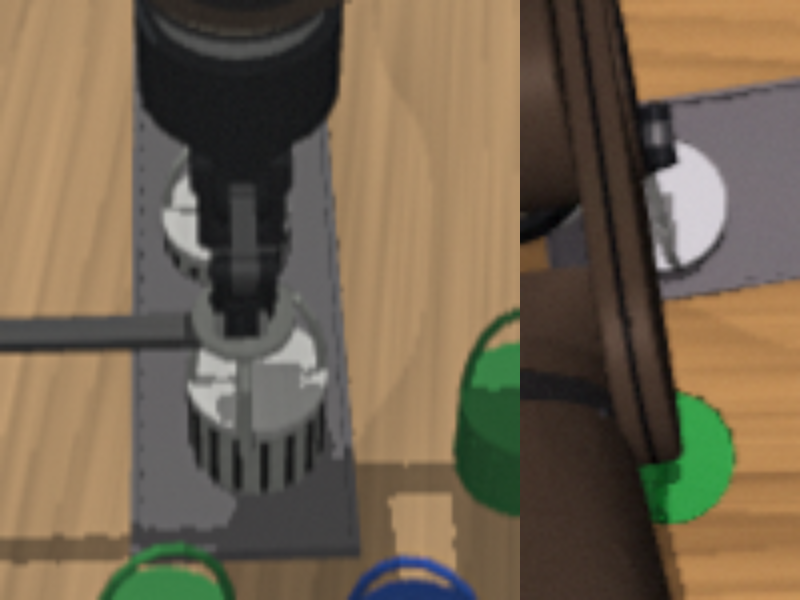

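The hook is down 104 mm and the basket hasn't been touched: 9.5 N vertical fits the spring, with almost no side force. I'll slide it 49 mm towards -y, under the bail.

```bash
python3 -m inch '[[-1,[0,0.5,0],0],[-1,[0,1,0],0],[-1,[0,1.5,0],0],[-1,[0,2,0],0],[-1,[0,2.5,0],0],[-1,[0,3,0],0],[-1,[0,3.5,0],0],[-1,[0,4,0],0],[-1,[0,4.5,0],0],[-1,[0,4.9,0],0],[-1,[0,4.9,0],0],[-1,[0,4.9,0],0]]'
python3 - <<'E'
from m import *
st=status.get_state();p=st["eef_pos"][:2]-[.5069,-.0097];print(p@[np.cos(.132),np.sin(.132)],p@[-np.sin(.132),np.cos(.132)],st["contact_force"])
i=cams.read_camera("side")
for st,c,l in comps(i,280,240,345,330,lambda a:(a.min(2)>115)&(a.max(2)-a.min(2)<30)): print(st,c)
cv2.imwrite("pics/v6.png",cv2.resize(i[200:350,240:390],(600,600),interpolation=cv2.INTER_CUBIC))
E
```

```text
time: 7.9
eef_pos: [0.4869, 0.1274, 0.1912]
tcp_rot: [0.998, 0.067, 0.001, 0.0]
contact_force: [-0.5, -0.4, 9.2]
opening: 0.284
-0.001749466638503216 0.13850895955935624 [-0.53864506 -0.44040629  9.2307266 ]
[290, 242, 12, 14, 94] [296.  249.1]
[298, 281, 10, 23, 96] [302.2 289.8]
```

View pics/v6.png

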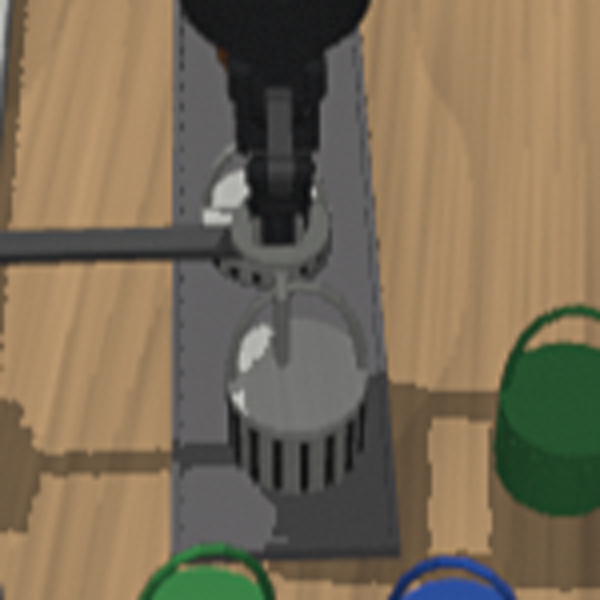

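The shank now stands in front of the bail's peak (crop (283,290)). The basket is upright and there was no side force, so I'll raise it slowly.

```bash
python3 -m inch '[[-1,[0,0,-0.3],0],[-1,[0,0,-0.8],0],[-1,[0,0,-1.4],0],[-1,[0,0,-2],0],[-1,[0,0,-2.6],0],[-1,[0,0,-3.2],0],[-1,[0,0,-3.8],0],[-1,[0,0,-4.4],0],[-1,[0,0,-5],0],[-1,[0,0,-5.6],0],[-1,[0,0,-6.2],0],[-1,[0,0,-6.8],0],[-1,[0,0,-7.4],0],[-1,[0,0,-8],0],[-1,[0,0,-8.6],0],[-1,[0,0,-9.2],0],[-1,[0,0,-9.8],0],[-1,[0,0,-10.2],0],[-1,[0,0,-10.4],0],[-1,[0,0,-10.4],0]]'
python3 - <<'E'
from m import *
i=cams.read_camera("side")
cv2.imwrite("pics/v7.png",cv2.resize(i[150:350,220:420],(600,600),interpolation=cv2.INTER_CUBIC))
E
```

```text
time: 9.95
eef_pos: [0.4868, 0.1277, 0.2944]
tcp_rot: [0.998, 0.067, 0.001, -0.0]
contact_force: [5.1, 0.7, 5.7]
opening: 0.281
```

View pics/v7.png

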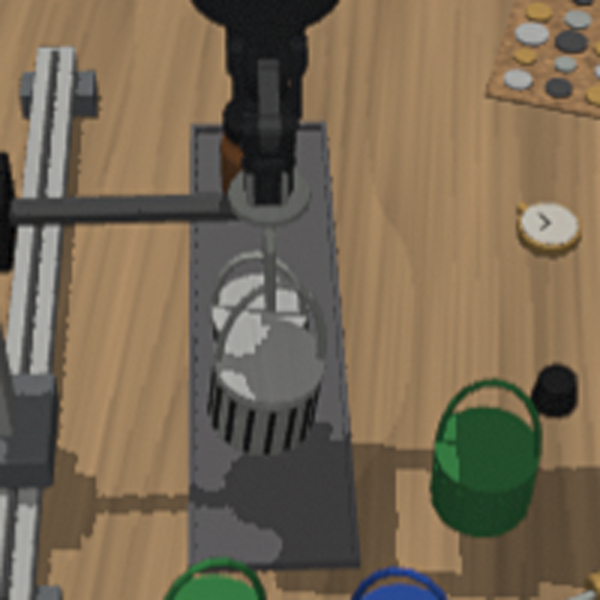

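The basket hangs from the hook, clear of the tray and tilted a little by the swing. I'll ease up to the stop and let the swing settle.

```bash
python3 -m inch '[[-1,[0,0,-0.1],0],[-1,[0,0,-0.1],0],[-1,[0,0,-0.1],0],[-1,[0,0,-0.1],0],[-1,[0,0,-0.1],0]]';  python3 -m inch '[[-1,[0,0,-0.1],0],[-1,[0,0,-0.1],0],[-1,[0,0,-0.1],0],[-1,[0,0,-0.1],0],[-1,[0,0,-0.1],0],[-1,[0,0,-0.1],0],[-1,[0,0,-0.1],0],[-1,[0,0,-0.1],0],[-1,[0,0,-0.1],0],[-1,[0,0,-0.1],0]]'
```

```text
time: 10.5
eef_pos: [0.4868, 0.1277, 0.295]
tcp_rot: [0.998, 0.067, 0.001, 0.0]
contact_force: [4.8, -0.2, 5.7]
opening: 0.283
time: 11.5
eef_pos: [0.4868, 0.1277, 0.2956]
tcp_rot: [0.998, 0.067, 0.001, 0.0]
contact_force: [6.0, -0.6, 4.3]
opening: 0.281
```

```bash
python3 -m inch '[[-1,[0.05,0,-0.1],0],[-1,[0.05,0,-0.2],0],[-1,[0.05,0,-0.2],0],[-1,[0.05,0,-0.2],0],[-1,[0.05,0,-0.2],0]]';  python3 -m inch '[[-1,[0,0,-0.1],0],[-1,[0,0,-0.1],0],[-1,[0,0,-0.1],0],[-1,[0,0,-0.1],0]]'
```

```text
time: 12.0
eef_pos: [0.4868, 0.1277, 0.2957]
tcp_rot: [0.998, 0.067, 0.0, 0.0]
contact_force: [7.2, 0.4, -1.2]
opening: 0.282
time: 12.4
eef_pos: [0.4868, 0.1277, 0.2957]
tcp_rot: [0.998, 0.067, -0.0, -0.0]
contact_force: [8.4, 0.8, -3.3]
opening: 0.283
```

The hook is at its top stop: z no longer rises and the force has reversed. I'll open, rise and let the basket settle.

```bash
python3 -m inch '[[-0.2,[-0.05,0,0.2],0],[0.1,[-0.05,0,0.2],0],[0.4,[-0.05,0,0.2],0],[0.4,[-0.05,0,0.2],0],[0.4,[-0.05,0,0.2],0],[0.4,[-0.05,0,0.2],0],[0.4,[-0.05,0,-0.5],0],[0.4,[-0.05,0,-1.5],0],[0.4,[-0.05,0,-3],0],[0.4,[-0.05,0,-5],0],[0.4,[-0.05,0,-7],0],[0.4,[-0.05,0,-9],0],[0.4,[-0.05,0,-11],0],[0.4,[-0.05,0,-11],0],[0.4,[-0.05,0,-11],0]]'; python3 -m inch '[[0.4,[0,5,0],0],[0.4,[0,10,0],0],[0.4,[0,15,0],0],[0.4,[0,20,0],0],[0.4,[0,25,0],0],[0.4,[0,30,0],0],[0.4,[0,30,0],0],[0.4,[0,30,0],0],[0.4,[0,30,0],0],[0.4,[0,30,0],0],[0.4,[0,30,0],0],[0.4,[0,30,0],0],[0.4,[0,30,0],0],[0.4,[0,30,0],0],[0.4,[0,30,0],0],[0.4,[0,30,0],0],[0.4,[0,30,0],0],[0.4,[0,30,0],0],[0.4,[0,30,0],0],[0.4,[0,30,0],0]]'
cat > c.py <<'E'
from m import *
import sys
i=cams.read_camera("side");t=cams.read_camera("top")
for n,im,b in(("side",i,(285,130,325,235)),("top",t,(265,190,360,290))):
    for st,c,_ in comps(im,*b,lambda a:a.max(2)<45,30): print(n,"dark",st,c)
for st,c,l in comps(i,285,225,345,330,lambda a:(a.min(2)>100)&(a.max(2)-a.min(2)<30)): print("white",st,c)
cv2.imwrite(f"pics/{sys.argv[1]}.png",np.hstack([cv2.resize(i[130:330,250:380],(390,600),interpolation=cv2.INTER_CUBIC),cv2.resize(t[130:330,250:380],(390,600),interpolation=cv2.INTER_CUBIC)]))
E
python3 c.py v8
```

```text
time: 13.9
eef_pos: [0.4862, 0.1277, 0.4092]
tcp_rot: [0.998, 0.067, 0.001, -0.0]
contact_force: [-0.4, 0.3, 0.5]
opening: 0.697
time: 15.9
eef_pos: [0.5264, -0.1696, 0.4083]
tcp_rot: [0.998, 0.067, -0.0, -0.0]
contact_force: [0.3, -0.1, -0.9]
opening: 0.7
side dark [294, 182, 24, 36, 611] [307.  198.2]
side dark [285, 220, 14, 3, 34] [291.4 221.1]
top dark [289, 225, 17, 18, 237] [297.1 233.4]
white [290, 241, 18, 20, 143] [297.5 248.5]
white [294, 245, 33, 39, 560] [307.9 263.6]
```

View pics/v8.png

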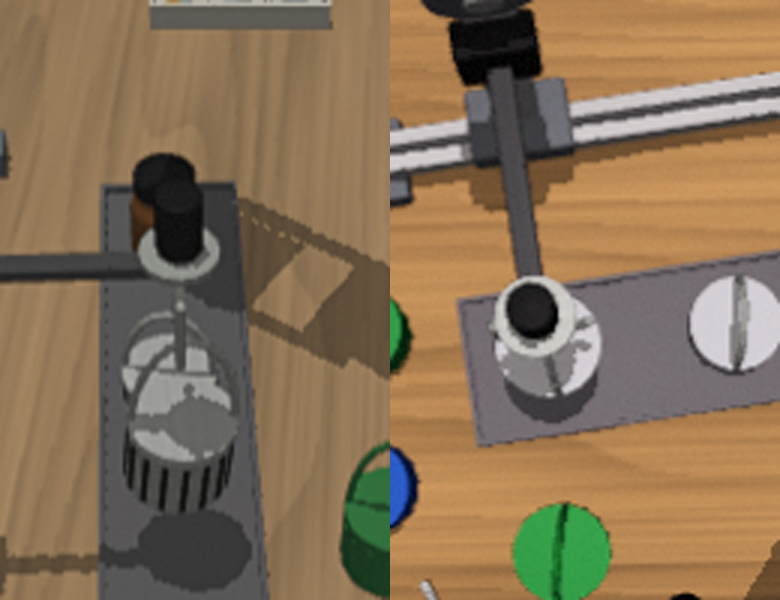

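The deep basket hangs from the hook with its shadow apart from it on the tray, the gripper is clear, and the shallow basket stands in place. Now I'll check the knob height and that everything is at rest.

```bash
python3 -m inch '[[0.4,[0,0,0],0],[0.4,[0,0,0],0],[0.4,[0,0,0],0],[0.4,[0,0,0],0],[0.4,[0,0,0],0],[0.4,[0,0,0],0],[0.4,[0,0,0],0],[0.4,[0,0,0],0],[0.4,[0,0,0],0],[0.4,[0,0,0],0],[0.4,[0,0,0],0],[0.4,[0,0,0],0],[0.4,[0,0,0],0],[0.4,[0,0,0],0],[0.4,[0,0,0],0],[0.4,[0,0,0],0],[0.4,[0,0,0],0],[0.4,[0,0,0],0],[0.4,[0,0,0],0],[0.4,[0,0,0],0]]'
python3 - <<'E'
from m import *
print(two((309.3,204),(297.1,233.4)))
f=[cams.read_camera("side") for _ in range(10)]
R=slice(230,310),slice(285,340)
print([int(cv2.absdiff(f[0][R],g[R]).max()) for g in f[1:]])
for st,c,l in comps(f[-1],285,225,345,330,lambda a:(a.min(2)>100)&(a.max(2)-a.min(2)<30)): print("white",st,c)
E
```

```text
time: 18.0
eef_pos: [0.5264, -0.1696, 0.4083]
tcp_rot: [0.998, 0.067, -0.0, -0.0]
contact_force: [-0.3, 0.7, -0.9]
opening: 0.698
(array([0.48631574, 0.12723727, 0.28952155]), np.float64(0.0003547563621006103))
[7, 8, 7, 7, 8, 7, 8, 10, 8]
white [290, 241, 18, 20, 143] [297.5 248.5]
white [294, 245, 33, 39, 543] [307.8 263.3]
```

```bash
python3 -c "
from plant import ctrl;print(ctrl.sign_off())"
```

```text
the job is handed in; nothing more can be done
None
```

The deep basket now hangs from the hook, clear of the tray. I handed the job in at about 18.5 s of the 43 s allowed.

**What I did:** I gripped the knob and slid the hook, still up, past the deep basket. I pulled it down 104 mm, slid it 49 mm towards -y under the bail, and raised it slowly to its top stop. Then I let go and moved the arm away.

**Last checks:**
- **Hook up:** during the lift the height stopped rising at 0.2957 m and the vertical force reversed, which is the top stop. After I let go, the knob's middle measured 0.2895 m against 0.2909 m at the start. I read one of those pixels by eye, so I take the 1.4 mm difference as measurement error.
- **Basket at rest:** the basket's region in ten pictures over half a second differed only by what looks like image noise, and its position matched that of 2 s earlier within 0.3 pixel.
- **Shallow basket:** it stands in place in both views; I compared it by eye and did not re-measure it.
- **Forces:** no reading at the end of a move was over about 11 N, and the gripper touches nothing. A sideways force of 5 to 8 N on the knob remained before release, and my small shift to ease it did not help. It went away when I let go.

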